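# Nudge the coupling plate along the fence onto its locating pins

### The job

Push the white coupling plate across the grey fixture's deck, and along its fence, until both holes drop over the two steel locating pins and the plate lies fully down in the nest, flush with the deck. Only push its edges or press on its top with the fingertips: do not pinch, lift or tip it, and do not touch the three black couplings on it. Leave the loose things around the fixture where they are.

Things in the scene. Friction and masses are not known exactly. Their poses are not given: they have to be found in the camera images.
- fixture: Grey metal fixture, bolted down, 246 mm (its x, -150 to +96) by 302 mm (its y, -240 to +62). Origin: on the bench under the nest's centre; z up; +y is the way the plate slides. Turned at most 0.25 rad from the world. Deck top 27 mm above the origin, y -240 to -52, x -150 to +76. Nest: floor 12 mm above the origin (15 below the deck), y -52 to +62, open at its +y end and -x side.
- seat (a point): Nest floor, half-way between the two pins; axes as the fixture's. The seated plate's origin lies here. The two steel locating pins stand on the nest floor at x = -60 and +60 mm from here, y = 0: 12 mm in diameter, tapering from 8 mm up to a flat 6 mm wide top 14.3 mm above the floor (0.7 mm below the deck).
- deck_edge (a point): Middle of the edge where the deck ends and the nest begins, on the deck's top, at fixture x = 0, y = -52 mm. Axes as the fixture's.
- fence (a point): Top of the fence's face, half-way along it. The fence is a straight fixed bar along the fixture's y, on the far (+x) side of deck and nest, its face at fixture x = +76 mm, 12 mm higher than the deck. With the plate's +x side against it, holes and pins are in line to 1 mm.
- plate: Loose slick (friction 0.3) white plastic plate, 150 mm (its x) by 96 mm (its y), 15 mm thick, 0.32 to 0.65 kg in all. Origin: centre of its underside; z up. Two 15 mm through holes at x = -60 and +60 mm, y = 0. Starts flat on the deck, turned up to 0.2 rad from the fixture, off the fence by up to 30 mm. Drops 15 mm when its holes meet the pins and its rear edge leaves the deck; seated, its top is flush with the deck.
- rear_edge (a point): Middle of the plate's rear (-y) edge, half-way up its thickness: pushing here moves it towards the nest. Seated, it lies 4 mm past the deck's edge. Axes as the plate's.
- near_edge (a point): Middle of the plate's near (-x) edge, half-way up its thickness: pushing here moves it to the fence. Axes as the plate's.
- couplings: Three black round shaft couplings bolted on the plate, 24 mm in diameter and 22 mm high (tops 37 mm above the plate's underside), at plate x = -32, 0, +32 mm and y = -12 mm, so 24 mm in from its rear edge. Not to be touched. Same origin and axes as the plate.
- spare_coupling: Loose bare-metal coupling, 24 mm in diameter, 35 mm high, standing on the bench beyond the nest's open (+y) end. Origin: centre of its underside. Leave it.
- motor: Loose small geared motor, 37 mm in diameter, 66 mm high with its shaft up, standing on the bench on the robot's side of the fixture near the nest. Origin: centre of its underside. Leave it.
- driver: Loose screwdriver with an orange handle, 160 mm long, lying on the bench behind the fence, roughly along it. Its x runs from handle to tip. Leave it.
- bin: Loose open grey bin of screws, 100 x 80 x 35 mm, on the bench beyond the nest. Origin: centre of its underside. Leave it.
- bottle: Loose blue bottle, 68 mm in diameter, 170 mm high, standing to the right of the fixture. Origin: centre of its underside. Leave it.
- caliper: Loose caliper, 190 mm long, 16 mm high, lying on the bench to the left. Leave it.
There are look-alikes about, which are no part of the job. Leave any pink or red look-alike of the plate alone.

How it is judged:
By the outcome, as a careful person would: the job done as asked, in the order asked, and still so for the second after the job is handed in, with the robot touching nothing.
It also fails if it takes over 64 s, if anything falls off the work surface, if the arm or the gripper's body presses on something with over 40 N, if the wrist force passes 120 N, or if a joint passes its speed limit or range.

### The arm

A 7-joint arm with a two-finger parallel gripper is mounted at the origin on the work surface. World frame = base frame: x ahead of the robot, y to its left, z up, the work surface at z = 0. Lengths are in m, angles in rad, forces in N, time in s.
With the tool pointing down it reaches from about 0.425 to 0.875 m from the base axis. Payload 4.7 kg.
Tool frame: the origin (TCP) lies midway between the tips of the shut fingers; the grasp point (between the pads) lies 19 mm behind it; z points along the fingers, x is the direction in which the jaws open and shut, and the axes are right-handed (so a half turn about z gives the same grasp; the last joint's range is limited). The gripper opens to 87 mm and grips with 3 to 60 N. Pads are 19 mm wide; open, the fingers measure 117 mm over their backs; the gripper's body (75 mm by 190 mm) begins 51 mm behind the grasp point.
Start: joints at [1.356, 0.321, -0.07, 1.45, 0.023, 1.371, -0.057], TCP at [0.147, -0.633, 0.223] pointing down, gripper open.
Joint ranges: [-2.86, 2.86], [-0.3, 2.09], [-1.38, 1.24], [0.06, 2.45], [-1.56, 4.7], [0.09, 2.05], [-2.69, 2.69]. Speed limits (rad/s): [2.57, 2.57, 3.14, 3.14, 3.14, 3.14, 3.14].

### API

Orientations are given as a rotation vector (axis times angle).
In Python, from bench import get_state, eyes, ticket gives the robot as it stands.
- The arm moves only by the tool carry_out, never from a script. Its argument "motion" is a list of rows, each a list of 2 entries, a list of its own where there are three numbers: the shift along the world's x, y, z in m, then the turn about the world's z in rad. A call has 1 to 20 rows; each row is the pose to reach, as a shift and turn from the pose commanded when the call began; what a row does not reach only later rows make up. A row lasts 1/10 s, in which the tool goes at most 50 mm and 8.59 degrees, less where a joint would pass 70% of its speed; a pose out of reach is approached as far as the arm can. A call with a gripper value outside its range is refused whole. "grip" is the gripper command: -1 is fully open, 1 is shut, values between are in proportion, set as the call begins (left out, the last holds). The fingers move at their own pace and stop on an object; "squeeze" is the grip in N (left out, the last holds). Time passes only in rows, so rows that repeat a pose let the fingers close. It gives the time, the measured TCP pose, the force and the opening at its end, in the units of the state.
- get_state(): the state, without advancing time (a new reading comes with each control period).
- eyes.get_image(name): name is "scene" or "side" or "wrist"; returns a dict with "pixels" (384x512x3 uint8, blue, green, red), "mtx" (3x3 intrinsics, pixels), "extrinsics" (4x4, takes a point from camera to world coordinates). Camera axes: x right, y down, z forward; pixel columns grow to the right and rows downward; lengths in m; the calibration is good to about 2 mm. A picture is of the moment at which its call begins. There is no depth.
- ticket.close_job(): hands the job in, once; it reports no verdict.
The state is a dict: "time": time; "joint_positions": joint angles; "qd": joint speeds; "joint_torque": joint torques, N m; "position": TCP position; "tool_rot": TCP orientation; "ft_force": force on the tool from outside, world axes, zero at the start; "torque": the same for the moment, N m; "grip_width": opening from 0.0 (shut) to 1.0 (fully open).
Only numpy, scipy, OpenCV 4.12 (cv2) and the standard library are available. Lean on these libraries where they do the work, as an engineer would, in place of code of your own. Each camera call takes 0.05 s, during which the arm holds its last target. There are 200 camera calls.

## Working session

There is one attempt and no reset: what is moved stays moved. The work goes in short steps, Python scripts to look and compute and a tool call to move; the robot and the scene stay as the last step left them, time stands still between calls to the robot, and variables do not carry over. Pictures are saved under pics/ and viewed, about 8 in all and at most 12, crops included, and the job is handed in when it is done.

Besides the shell and the picture viewer there is one more tool, called after "Request:" as name(argument=value, ...), one argument or row to a line, values as JSON. carry_out: Moves the arm, as the interface text tells. Its arguments: {"type":"object","properties":{"motion":{"type":"array","items":{"type":"array"}},"grip":{"type":"number"},"squeeze":{"type":"number"}},"required":["motion"]}

```bash
mkdir -p pics; ls; cat > h.py <<'E'
import numpy as np, cv2
from bench import get_state, eyes, ticket
def grab(n):
    d=eyes.get_image(n); return np.array(d["pixels"]),np.array(d["mtx"]),np.array(d["extrinsics"])
def ray(K,E,uv,z):
    d=E[:3,:3]@np.linalg.solve(K,[uv[0],uv[1],1.]); o=E[:3,3]
    return o+d*(z-o[2])/d[2]
def proj(K,E,p):
    c=E[:3,:3].T@(np.asarray(p)-E[:3,3]); q=K@c; return q[:2]/q[2]
E
python3 - <<'E'
from h import *
s=get_state(); print(s["time"],s["position"],s["tool_rot"],s["grip_width"])
for n in("scene","side"):
    im,K,E=grab(n); cv2.imwrite(f"pics/{n}0.png",im); np.savez(f"{n}0.npz",im=im,K=K,E=E); print(n,E[:3,3],E[:3,2])
E
```

```text
pics
0.0 [ 0.14723037 -0.63253014  0.2214512 ] [-2.45965229  1.95263731  0.00249478] 1.002172942725773
scene [ 1.06550781 -0.23917775  1.02754687] [-0.46173309  0.16899118 -0.87077238]
side [0.28494468 0.87419373 1.12496713] [ 0.19671532 -0.63386286 -0.74801133]
```

View pics/scene0.png

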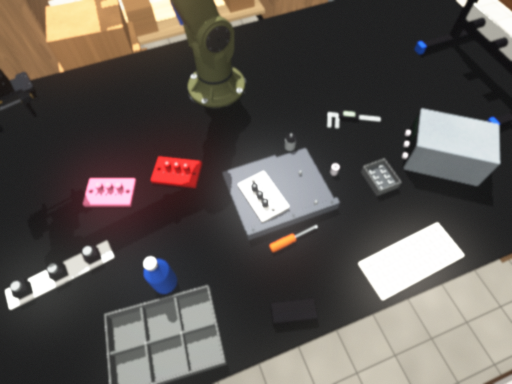

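View pics/side0.png

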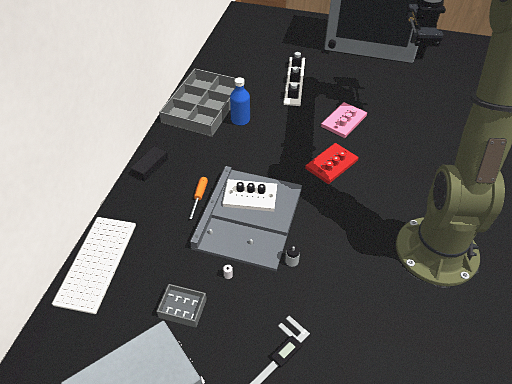

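The plate is at about (263,197) in scene and (250,193) in side: white, with three couplings, and on the grey fixture. The red (176,171) and pink (110,192) plates and the long white strip (60,272) are look-alikes lying off the fixture. I'll confirm with one enlarged crop and measure.

```bash
python3 - <<'E'
from h import *
out=[]
for n,(x,y,w,h) in {"scene":(210,125,140,120),"side":(180,155,130,120)}.items():
    d=np.load(f"{n}0.npz"); im,K,E=d["im"],d["K"],d["E"]
    out.append(cv2.resize(im[y:y+h,x:x+w],(400,int(h*400/w)),interpolation=cv2.INTER_CUBIC))
    m=np.zeros(im.shape[:2],np.uint8); m[y:y+h,x:x+w]=(im[y:y+h,x:x+w].min(2)>175)*255
    c=max(cv2.findContours(m,0,2)[0],key=cv2.contourArea); hull=cv2.convexHull(c)
    P=np.array([ray(K,E,p[0],.042)[:2] for p in hull])
    r=cv2.minAreaRect((P*1000).astype(np.float32)); print(n,cv2.contourArea(c),r); print(cv2.boxPoints(r))
    q=cv2.approxPolyDP(hull,4,True)[:,0]; print(q.tolist(), np.round([ray(K,E,p,.042)[:2] for p in q],4).tolist())
H=max(o.shape[0] for o in out)
cv2.imwrite("pics/c1.png",np.hstack([cv2.copyMakeBorder(o,0,H-o.shape[0],0,0,0) for o in out]))
E
```

```text
scene 2833.0 ((538.0318603515625, -19.38470458984375), (186.6184844970703, 224.19580078125), 89.16697692871094)
[[ 424.58923 -111.05435]
 [ 648.76135 -114.31383]
 [ 651.4745    72.28494]
 [ 427.30237   75.54442]]
[[261, 162], [278, 169], [292, 185], [294, 208], [285, 219], [249, 231], [232, 193], [231, 171]] [[0.4295, 0.016], [0.4758, 0.0568], [0.5482, 0.0738], [0.6253, 0.0455], [0.6491, 0.0051], [0.6453, -0.1093], [0.5044, -0.1122], [0.4256, -0.0873]]
side 1219.0 ((547.1912231445312, -27.26190948486328), (152.63473510742188, 98.98106384277344), 8.85767936706543)
[[464.16342    9.886999]
 [479.40463  -87.91361 ]
 [630.219    -64.41082 ]
 [614.9778    33.389793]]
[[227, 180], [276, 183], [274, 208], [223, 203]] [[0.6292, -0.0581], [0.483, -0.0874], [0.4649, 0.0087], [0.6124, 0.0317]]
```

View pics/c1.png

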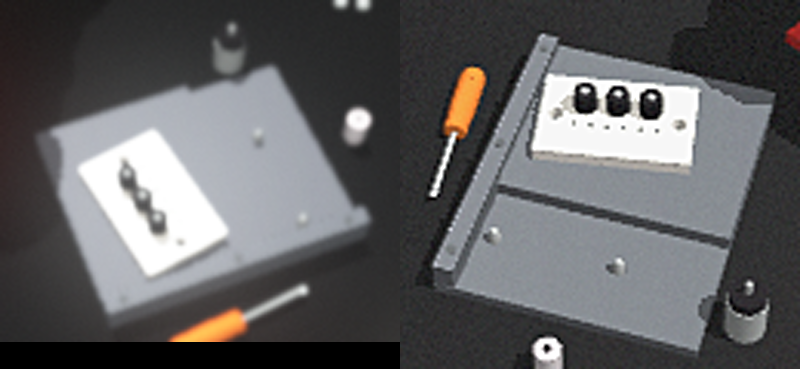

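The crop confirms it: white plate on the grey deck, right by the fence, with two pins visible in the nest at side ≈(210,231) and (250,241). Now I'll fix the fixture frame.

```bash
python3 - <<'E'
from h import *
S=np.load("scene0.npz");D=np.load("side0.npz")
def tri(u,v):
    A=[];b=[]
    for d,p in((S,u),(D,v)):
        r=d["E"][:3,:3]@np.linalg.solve(d["K"],[*p,1.]);r/=np.linalg.norm(r);M=np.eye(3)-np.outer(r,r);A.append(M);b.append(M@d["E"][:3,3])
    return np.linalg.lstsq(np.vstack(A),np.hstack(b),rcond=None)[0]
c=lambda x,y:(210+x/2.857,125+y/2.857)
e=lambda x,y:(180+(x-400)/3.077,155+y/3.077)
r=lambda d,p,z:ray(d["K"],d["E"],p,z)
np.set_printoptions(precision=4,suppress=True)
for n,a,b,z in(("pinR",c(258,135),e(618,262),.026),("pinF",c(302,217),e(493,232),.026),("near front corner nest?",c(274,68),e(775,95),.027),
   ("motor top",c(233,26),e(748,284),.066),("spare top",c(357,113),e(547,344),.035),("cornerRear",c(79,170),e(548,73),.042)):
    print(n,"scene",r(S,a,z)[:2],"side",r(D,b,z)[:2],"tri",tri(a,b))
for n,p,z in(("deckedgeL",e(499,186),.027),("deckedgeR",e(730,239),.027),("fence bot",e(460,270),.039),("fence top",e(558,38),.039),("fence outer top",e(541,35),.039),("fence outer bot",e(435,268),.039),("rear right deck",e(776,94),.027),
  ("pl0",e(547,73),.042),("pl1",e(699,86),.042),("pl2",e(691,165),.042),("pl3",e(531,152),.042)):
    print(n,r(D,p,z)[:2])
for n,p,z in(("pl rearnear",c(79,170),.042),("frontnear",c(153,130),.042),("frontfar",c(228,233),.042),("rearfar",c(149,276),.042),("fence rear outer",c(110,318),.039),("fence front outer",c(369,227),.039),("fence front",c(357,206),.039)):
    print("scene",n,r(S,p,z)[:2])
E
```

```text
pinR scene [0.5055 0.1242] side [0.5009 0.1252] tri [0.5026 0.1245 0.0233]
pinF scene [0.6209 0.1234] side [0.6204 0.1249] tri [0.6206 0.124  0.0249]
near front corner nest? scene [0.4269 0.1818] side [ 0.4072 -0.111 ] tri [0.4495 0.0898 0.1859]
motor top scene [0.3784 0.1472] side [0.3796 0.1436] tri [0.3797 0.1459 0.0687]
spare top scene [0.5259 0.239 ] side [0.5339 0.2306] tri [0.5313 0.2352 0.0437]
cornerRear scene [ 0.4818 -0.085 ] side [ 0.6276 -0.0641] tri [ 0.5721 -0.0613  0.1061]
deckedgeL [0.6324 0.0733]
deckedgeR [0.4097 0.0729]
fence bot [0.6308 0.1815]
fence top [ 0.6336 -0.1155]
fence outer top [ 0.6516 -0.1147]
fence outer bot [0.653  0.1856]
rear right deck [ 0.4065 -0.1126]
pl0 [ 0.6286 -0.0638]
pl1 [ 0.4797 -0.0885]
pl2 [0.4627 0.0105]
pl3 [0.6119 0.0371]
scene pl rearnear [ 0.4818 -0.085 ]
scene frontnear [0.4636 0.0112]
scene frontfar [0.6159 0.0357]
scene rearfar [ 0.6314 -0.0618]
scene fence rear outer [ 0.6593 -0.1164]
scene fence front outer [0.6646 0.1799]
scene fence front [0.6368 0.18  ]
```

Measured: fixture axes ≈ world axes, seat ≈(0.561, 0.124), deck edge y≈0.0727, fence face x≈0.635. The plate is 151×98 mm, close to the 150×96 given. Its yaw is ≈+0.16, its centre ≈(0.547,-0.026), and its rear-far corner is nearly on the fence. I'll go above the deck's near side with the fingers shut.

Request:
carry_out(
  motion=[
    [[0.25,0.18,0],0.55],
    [[0.25,0.18,0],0.55],
    [[0.25,0.18,0],0.55],
    [[0.25,0.18,0],0.55],
    [[0.25,0.18,0],0.55],
    [[0.25,0.18,0],0.55],
    [[0.25,0.18,0],0.55],
    [[0.29,0.63,0],1.34],
    [[0.29,0.63,0],1.34],
    [[0.29,0.63,0],1.34],
    [[0.29,0.63,0],1.34],
    [[0.29,0.63,0],1.34],
    [[0.29,0.63,0],1.34],
    [[0.29,0.63,0],1.34],
    [[0.29,0.63,0],1.34],
    [[0.29,0.63,0],1.34],
    [[0.29,0.63,0],1.34],
    [[0.29,0.63,0],1.34],
    [[0.29,0.63,0],1.34],
    [[0.29,0.63,0],1.34],
  ],
  grip=1,
  squeeze=10,
)

```text
time: 2.1
position: [0.4372, -0.0048, 0.2223]
tool_rot: [-3.141, 0.008, 0.001]
ft_force: [1.5, 1.1, 1.4]
grip_width: 0.006
```

Request:
carry_out(
  motion=[
    [[0,0,-0.05],0],
    [[0,0,-0.1],0],
    [[0,0,-0.14],0],
    [[0,0,-0.17],0],
    [[0,0,-0.18],0],
    [[0,0,-0.187],0],
    [[0,0,-0.187],0],
    [[0,0,-0.187],0],
  ],
)

```text
time: 2.9
position: [0.4387, -0.0034, 0.0368]
tool_rot: [3.141, -0.004, 0.004]
ft_force: [-0.1, 0.9, 0.7]
grip_width: 0.001
```

```bash
python3 - <<'E'
from h import *
im,K,E=grab("side"); s=get_state(); print(s["position"],s["ft_force"])
cv2.imwrite("pics/s2.png",cv2.resize(im[140:280,170:340],None,fx=4,fy=4,interpolation=2))
E
```

```text
[ 0.43875934 -0.00338741  0.03695979] [-0.33196001 -1.6403069   0.59541963]
```

View pics/s2.png

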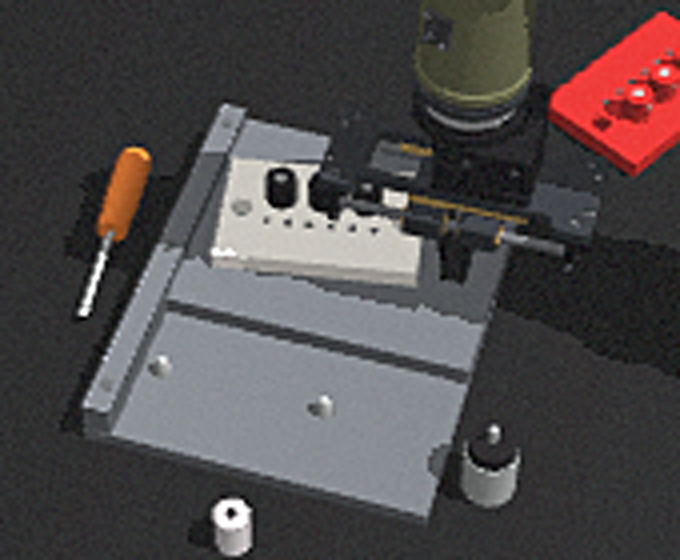

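The shut fingertips stand on the deck's near side at about (453,265), next to the plate's near edge. I'll lower them slightly and push towards the fence.

Request:
carry_out(
  motion=[
    [[0,0,-0.004],0],
    [[0.005,0,-0.004],0],
    [[0.01,0,-0.004],0],
    [[0.013,0,-0.004],0],
    [[0.016,0,-0.004],0],
    [[0.019,0,-0.004],0],
    [[0.022,0,-0.004],0],
    [[0.024,0,-0.004],0],
    [[0.026,0,-0.004],0],
    [[0.028,0,-0.004],0],
    [[0.028,0,-0.004],0],
  ],
)

```text
time: 4.05
position: [0.4657, -0.0031, 0.0316]
tool_rot: [-3.142, 0.003, -0.001]
ft_force: [-0.3, -0.2, -0.8]
grip_width: 0.003
```

Request:
carry_out(
  motion=[
    [[0.001,0,0],0],
    [[0.002,0,0],0],
    [[0.003,0,0],0],
    [[0.003,0,0],0],
  ],
)

```text
time: 4.45
position: [0.4671, -0.0028, 0.0312]
tool_rot: [-3.142, 0.003, 0.004]
ft_force: [-5.3, 1.1, 2.1]
grip_width: 0.006
```

Request:
carry_out(
  motion=[
    [[0.001,0,0],0],
    [[0.002,0,0],0],
    [[0.003,0,0],0],
    [[0.003,0,0],0],
  ],
)

```text
time: 4.85
position: [0.4686, -0.0022, 0.0307]
tool_rot: [-3.141, 0.002, 0.009]
ft_force: [-8.3, 2.7, 3.3]
grip_width: 0.004
```

```bash
cat >> h.py <<'E'
def plate(n,z=.042,box=None):
    im,K,E=grab(n); x0,y0,x1,y1=box
    m=np.zeros(im.shape[:2],np.uint8); m[y0:y1,x0:x1]=(im[y0:y1,x0:x1].min(2)>185)*255
    c=max(cv2.findContours(m,0,2)[0],key=cv2.contourArea); h=cv2.convexHull(c)
    q=cv2.approxPolyDP(h,3,True)[:,0]; print(n,[(p.tolist(),np.round(ray(K,E,p,z)[:2],4).tolist()) for p in q]); return im
E
python3 - <<'E'
from h import *
im=plate("side",box=(205,150,285,245)); print(get_state()["position"],get_state()["ft_force"])
cv2.imwrite("pics/s3.png",cv2.resize(im[140:260,180:310],None,fx=5,fy=5,interpolation=2))
E
```

```text
side [([227, 177], [0.6331, -0.07]), ([239, 179], [0.5953, -0.0722]), ([268, 200], [0.4892, -0.0157]), ([269, 207], [0.4797, 0.0091]), ([220, 200], [0.6245, 0.0233])]
[ 0.46859107 -0.00223291  0.0307153 ] [-7.45874504  3.11289251  2.40552298]
```

View pics/s3.png

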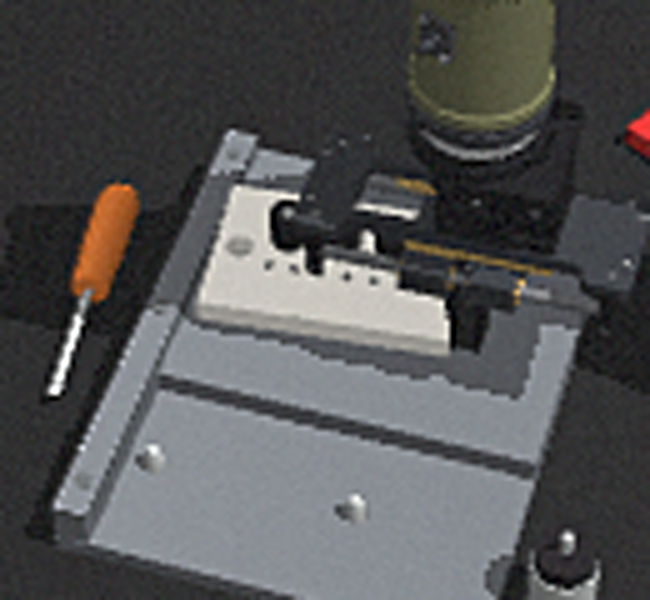

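The plate has turned but is not flush yet: its front edge, from (200,320) to (448,352), still shows a yaw of about 0.09. I'll keep pushing.

Request:
carry_out(
  motion=[
    [[0.001,0,0.002],0],
    [[0.002,0,0.002],0],
    [[0.003,0,0.002],0],
    [[0.004,0,0.002],0],
    [[0.005,0,0.002],0],
    [[0.005,0,0.002],0],
  ],
)

```text
time: 5.5
position: [0.474, -0.002, 0.0329]
tool_rot: [-3.141, 0.002, 0.008]
ft_force: [-7.0, 2.9, 1.8]
grip_width: 0.006
```

```bash
python3 - <<'E'
from h import *
im=plate("side",box=(205,150,285,245)); s=get_state();print(s["position"],s["ft_force"],s["torque"])
E
```

```text
side [([227, 176], [0.6344, -0.0739]), ([237, 178], [0.6024, -0.0744]), ([266, 199], [0.4958, -0.0178]), ([267, 207], [0.4852, 0.0107]), ([218, 198], [0.6326, 0.0176])]
[ 0.47401129 -0.00201861  0.03287057] [-7.67577347  4.00615766  1.42082067] [0.73170787 1.64745731 0.15437756]
```

Request:
carry_out(
  motion=[
    [[0.001,0,0],0],
    [[0.002,0,0],0],
    [[0.003,0,0],0],
    [[0.004,0,0],0],
    [[0.004,0,0],0],
  ],
)

```text
time: 6.05
position: [0.4755, -0.0017, 0.0323]
tool_rot: [-3.141, 0.002, 0.016]
ft_force: [-13.5, 3.6, 5.7]
grip_width: 0.004
```

```bash
python3 - <<'E'
from h import *
im=plate("side",box=(205,150,285,245)); s=get_state();print(s["position"],s["ft_force"],s["torque"])
E
```

```text
side [([227, 176], [0.6344, -0.0739]), ([235, 177], [0.6095, -0.0767]), ([265, 199], [0.4986, -0.017]), ([266, 208], [0.487, 0.0151]), ([219, 198], [0.6297, 0.0168])]
[ 0.47557878 -0.00176128  0.0323238 ] [-13.76648798   4.14088538   6.77144933] [0.91137933 2.75930517 0.02268018]
```

Flush against the fence now: the force is rising and the front edge is level. I'll back off, rise, open the fingers and go behind the rear edge.

Request:
carry_out(
  motion=[
    [[-0.025,0,0],0],
    [[-0.025,0,0],0],
    [[-0.025,0,0.04],0],
    [[-0.025,0,0.09],0],
    [[-0.025,-0.04,0.11],0],
    [[0.01,-0.08,0.11],0],
    [[0.05,-0.11,0.11],0],
    [[0.082,-0.12,0.11],0],
    [[0.082,-0.12,0.11],0],
    [[0.082,-0.12,0.11],0],
    [[0.082,-0.12,0.11],0],
  ],
  grip=-1,
)

```text
time: 7.2
position: [0.5623, -0.1224, 0.1439]
tool_rot: [3.141, -0.002, 0.001]
ft_force: [0.0, -0.2, -0.3]
grip_width: 0.92
```

```bash
python3 - <<'E'
from h import *
im=plate("side",box=(205,150,285,245)); s=get_state();print(s["position"],s["tool_rot"],s["ft_force"],s["torque"])
d=np.load("scene0.npz"); print("bottle",ray(d["K"],d["E"],(165,288),0),ray(d["K"],d["E"],(150,262),.17))
cv2.imwrite("pics/s4.png",cv2.resize(im[140:260,180:310],None,fx=5,fy=5,interpolation=2))
E
```

```text
side [([227, 175], [0.6357, -0.0779]), ([273, 186], [0.4887, -0.0731]), ([267, 209], [0.4833, 0.0179]), ([218, 198], [0.6326, 0.0176])]
[ 0.5620822  -0.12240285  0.14401895] [ 3.14062722e+00 -1.28217902e-03  1.07828440e-03] [ 0.67788193 -0.25980027 -0.17243434] [-0.01097455 -0.11848062  0.01382568]
bottle [ 0.7030909  -0.38965499  0.        ] [ 0.68632458 -0.38291037  0.17      ]
```

View pics/s4.png

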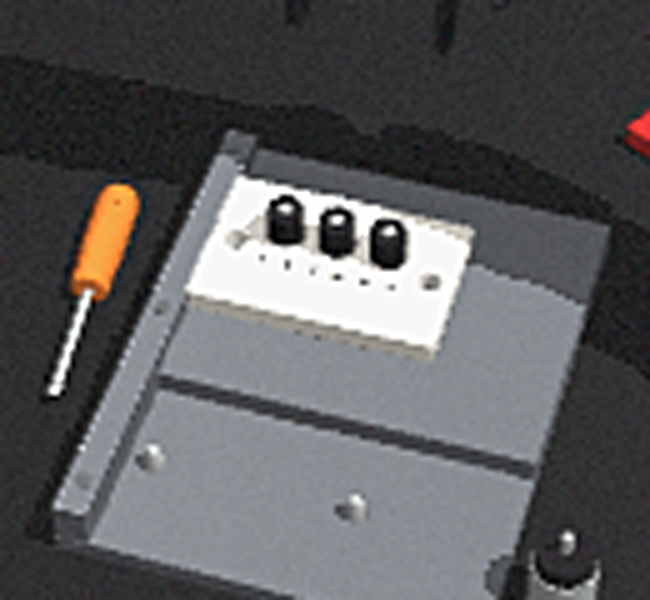

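The plate lies square along the fence, rear edge at y≈-0.077, and the fixture is clear. I'll lower behind it and push.

Request:
carry_out(
  motion=[
    [[0,0.005,-0.04],0],
    [[0,0.01,-0.08],0],
    [[0,0.01,-0.1],0],
    [[0,0.01,-0.11],0],
    [[0,0.01,-0.11],0],
    [[0,0.02,-0.11],0],
    [[0,0.03,-0.11],0],
    [[0,0.035,-0.11],0],
    [[0,0.04,-0.11],0],
    [[0,0.045,-0.11],0],
    [[0,0.05,-0.11],0],
    [[0,0.055,-0.11],0],
    [[0,0.06,-0.11],0],
    [[0,0.065,-0.11],0],
    [[0,0.07,-0.11],0],
    [[0,0.075,-0.11],0],
    [[0,0.08,-0.11],0],
    [[0,0.08,-0.11],0],
  ],
)

```text
time: 9.05
position: [0.5622, -0.0413, 0.0334]
tool_rot: [-3.14, 0.001, 0.0]
ft_force: [-0.0, 0.1, -0.1]
grip_width: 1.005
```

```bash
python3 - <<'E'
from h import *
im=plate("side",box=(195,150,285,250)); s=get_state();print(s["position"],s["tool_rot"],s["ft_force"],s["torque"])
cv2.imwrite("pics/s5.png",cv2.resize(im[140:260,180:310],None,fx=5,fy=5,interpolation=2))
E
```

```text
side [([223, 187], [0.632, -0.0277]), ([271, 196], [0.4846, -0.0331]), ([263, 222], [0.4821, 0.0666]), ([213, 210], [0.6319, 0.0647])]
[ 0.56218405 -0.04157497  0.03339839] [-3.14017175e+00  1.23826516e-03  4.59476917e-04] [-0.91700573  0.51674303  0.10629104] [-0.02646307 -0.13458402  0.01843029]
```

View pics/s5.png

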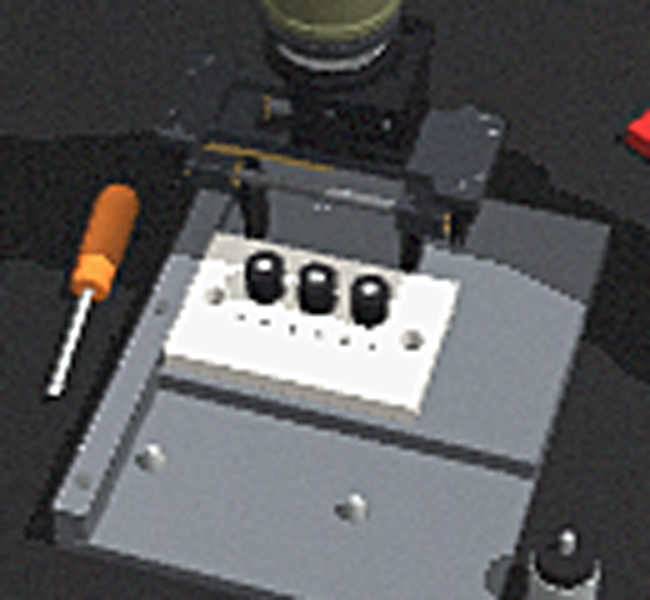

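The plate is sliding straight along the fence with both fingertips on its rear edge. On towards the nest.

Request:
carry_out(
  motion=[
    [[0,0.005,0],0],
    [[0,0.01,0],0],
    [[0,0.015,0],0],
    [[0,0.02,0],0],
    [[0,0.025,0],0],
    [[0,0.03,0],0],
    [[0,0.035,0],0],
    [[0,0.04,0],0],
    [[0,0.045,0],0],
    [[0,0.05,0],0],
    [[0,0.055,0],0],
    [[0,0.06,0],0],
    [[0,0.065,0],0],
    [[0,0.07,0],0],
    [[0,0.075,0],0],
    [[0,0.08,0],0],
    [[0,0.085,0],0],
    [[0,0.09,0],0],
    [[0,0.09,0],0],
  ],
)

```text
time: 11.0
position: [0.5623, 0.0486, 0.0336]
tool_rot: [-3.14, 0.001, -0.0]
ft_force: [-0.2, 0.3, -1.0]
grip_width: 1.0
```

```bash
python3 - <<'E'
from h import *
im=plate("side",box=(185,150,285,265)); s=get_state();print(s["position"],s["tool_rot"],s["ft_force"],s["torque"])
cv2.imwrite("pics/s6.png",cv2.resize(im[140:260,180:310],None,fx=5,fy=5,interpolation=2))
E
```

```text
side [([213, 209], [0.6331, 0.0612]), ([263, 220], [0.484, 0.0598]), ([255, 246], [0.4816, 0.1516]), ([203, 235], [0.6295, 0.1562])]
[0.56218597 0.04839377 0.03349955] [-3.14017232e+00  1.32506735e-03  1.62669513e-04] [-0.27750623 -0.21259331  0.84309843] [-0.05313722 -0.06795492  0.02302561]
```

View pics/s6.png

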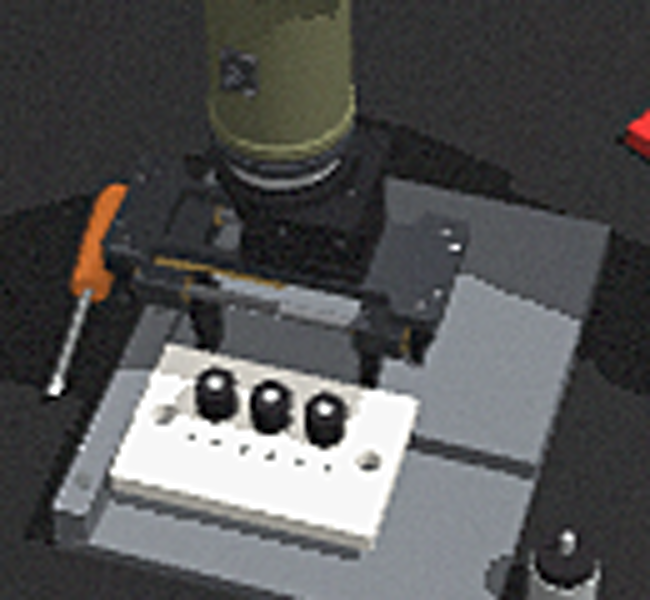

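Rear edge at y≈0.059, riding level on the pins. I'll push slowly for the last 15 mm.

Request:
carry_out(
  motion=[
    [[0,0.002,0],0],
    [[0,0.004,0],0],
    [[0,0.006,0],0],
    [[0,0.008,0],0],
    [[0,0.009,0],0],
    [[0,0.01,0],0],
    [[0,0.011,0],0],
    [[0,0.012,0],0],
    [[0,0.013,0],0],
    [[0,0.014,0],0],
    [[0,0.015,0],0],
    [[0,0.016,0],0],
    [[0,0.016,0],0],
  ],
)

```text
time: 12.35
position: [0.5624, 0.0636, 0.0337]
tool_rot: [-3.141, 0.002, -0.0]
ft_force: [0.5, -0.2, 0.2]
grip_width: 0.999
```

```bash
python3 - <<'E'
from h import *
im=plate("side",box=(185,150,285,265)); s=get_state();print(s["position"],s["tool_rot"],s["ft_force"],s["torque"])
cv2.imwrite("pics/s7.png",cv2.resize(im[150:270,180:310],None,fx=5,fy=5,interpolation=2))
E
```

```text
side [([210, 218], [0.6306, 0.0947]), ([260, 227], [0.4856, 0.0859]), ([252, 254], [0.4823, 0.1786]), ([200, 242], [0.6294, 0.1807])]
[0.56245533 0.06339735 0.03368286] [-3.14121360e+00  2.54766164e-03 -4.29799499e-04] [ 0.0955721  -0.22342532 -0.40756555] [-0.01842617 -0.09369644  0.0585095 ]
```

View pics/s7.png

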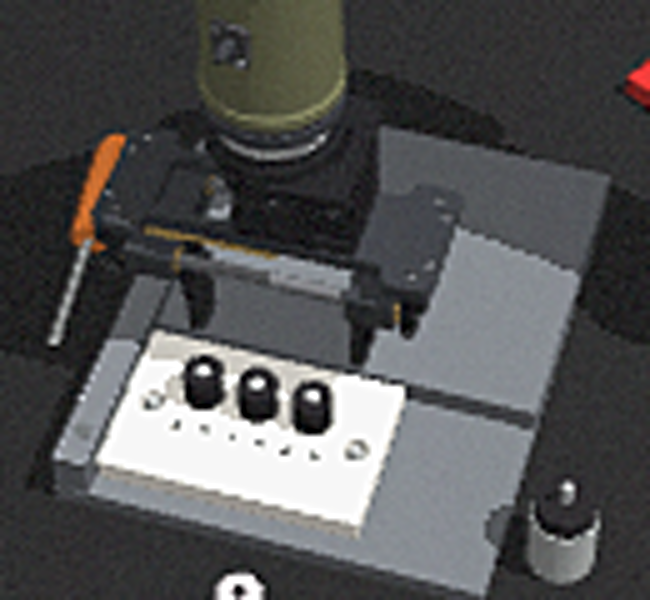

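The plate appears to have dropped, with the pins filling both holes at (153,400) and (357,449). I'll back off, rise and check its height in two views.

Request:
carry_out(
  motion=[
    [[0,-0.02,0],0],
    [[0,-0.03,0.03],0],
    [[0,-0.06,0.08],0],
    [[0,-0.1,0.12],0],
    [[0,-0.15,0.15],0],
    [[0,-0.2,0.17],0],
    [[0,-0.2,0.17],0],
    [[0,-0.2,0.17],0],
    [[0,-0.2,0.17],0],
  ],
)

```text
time: 13.3
position: [0.5623, -0.1369, 0.2035]
tool_rot: [-3.141, 0.005, -0.0]
ft_force: [-0.5, 0.4, -0.7]
grip_width: 1.004
```

```bash
python3 - <<'E'
from h import *
for z in(.027,.042): im=plate("side",z,box=(185,150,285,270))
s=get_state();print(s["time"],s["position"],s["ft_force"])
sc,K,E=grab("scene")
a=cv2.resize(im[185:275,185:300],(575,450),interpolation=2); b=cv2.resize(sc[150:250,240:290+60],(225*1,205),interpolation=2)
cv2.imwrite("pics/s8.png",np.hstack([a,cv2.copyMakeBorder(b,0,245,0,0,0)]))
E
```

```text
side [([210, 217], [0.6366, 0.0804]), ([260, 227], [0.4884, 0.075]), ([252, 254], [0.4851, 0.169]), ([200, 242], [0.6342, 0.1711])]
side [([210, 217], [0.6318, 0.0913]), ([260, 227], [0.4856, 0.0859]), ([252, 253], [0.4832, 0.1756]), ([200, 242], [0.6294, 0.1807])]
13.4 [ 0.56215951 -0.13495531  0.20292268] [-0.24782427 -0.52141981 -0.43400691]
```

View pics/s8.png

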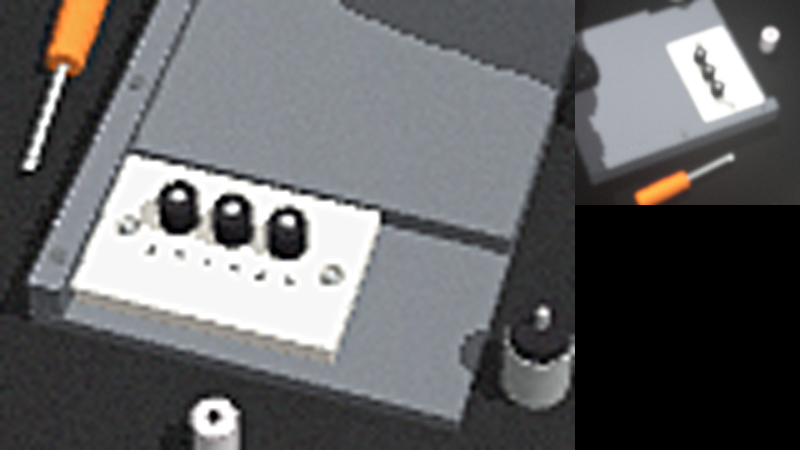

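At deck height (z=0.027) the corners give centre y≈0.124 and length 96 mm, as they should when seated. I'll confirm the height by a light press on the clear front strip with shut fingertips, 15 mm or more from the couplings.

Request:
carry_out(
  motion=[
    [[0,0.05,0],0],
    [[0,0.1,0],0],
    [[0,0.15,0],0],
    [[0,0.2,0],0],
    [[0,0.25,0],0],
    [[0,0.288,0],0],
    [[0,0.288,-0.04],0],
    [[0,0.288,-0.08],0],
    [[0,0.288,-0.12],0],
    [[0,0.288,-0.15],0],
    [[0,0.288,-0.16],0],
    [[0,0.288,-0.165],0],
    [[0,0.288,-0.168],0],
    [[0,0.288,-0.171],0],
    [[0,0.288,-0.171],0],
  ],
  grip=1,
)

```text
time: 14.95
position: [0.5631, 0.1511, 0.0335]
tool_rot: [-3.142, 0.003, -0.003]
ft_force: [0.2, -1.5, 0.2]
grip_width: 0.007
```

Request:
carry_out(
  motion=[
    [[0,0,-0.002],0],
    [[0,0,-0.004],0],
    [[0,0,-0.006],0],
    [[0,0,-0.007],0],
    [[0,0,-0.007],0],
  ],
)

```text
time: 15.45
position: [0.5627, 0.1509, 0.0274]
tool_rot: [3.14, -0.003, 0.001]
ft_force: [-4.6, -1.9, 13.6]
grip_width: 0.007
```

Contact came at z=0.0274 with 14 N, so the top is flush with the deck (0.027). I'll rise clear and do a last check.

Request:
carry_out(
  motion=[
    [[0,0,0.02],0],
    [[0,0,0.06],0],
    [[0,0,0.11],0],
    [[0,0,0.16],0],
    [[0,-0.05,0.18],0],
    [[0,-0.1,0.18],0],
    [[0,-0.15,0.18],0],
    [[0,-0.2,0.18],0],
    [[0,-0.25,0.18],0],
    [[0,-0.28,0.18],0],
    [[0,-0.28,0.18],0],
    [[0,-0.28,0.18],0],
  ],
)

```text
time: 16.65
position: [0.5622, -0.1298, 0.2053]
tool_rot: [-3.141, 0.007, 0.0]
ft_force: [0.2, 0.8, 0.2]
grip_width: 0.007
```

```bash
python3 - <<'E'
from h import *
im=plate("side",.027,box=(185,150,285,270)); s=get_state();print(s["time"],s["position"],s["ft_force"])
cv2.imwrite("pics/s9.png",cv2.resize(im[150:300,170:310],(700,600),interpolation=2))
print(ticket.close_job())
E
```

```text
side [([210, 217], [0.6366, 0.0804]), ([260, 227], [0.4884, 0.075]), ([252, 253], [0.4859, 0.1659]), ([200, 242], [0.6342, 0.1711])]
16.7 [ 0.56241088 -0.12802934  0.20551807] [ 1.44320776  0.27812773 -0.71585834]
the job is handed in; nothing more can be done
None
```

View pics/s9.png

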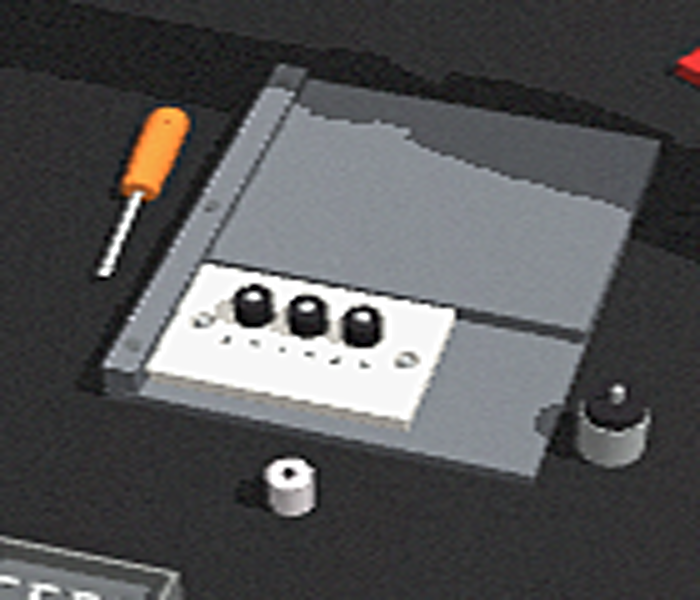

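The plate is seated in the nest and the job is handed in, at 16.7 s on the robot's clock. I pushed the plate's near edge until it lay flat against the fence. Then I pushed its rear edge along the fence with the two open fingertips until it dropped onto the pins.

- **Height:** a light press of about 14 N on the clear front strip met the plate top at z = 0.0274 m, against 0.027 m for flush.
- **Position:** the last side picture shows the pins in both holes and the rear edge at the deck's end. The corners put the plate's centre at y ≈ 0.123 m, against 0.124 m for the seat. Single corners scatter by about 5 mm at this camera's resolution.
- **Other items:** the screwdriver, motor, spare coupling and bin show no visible change. I did not check the bottle and caliper again at the end, but the arm stayed well away from both. I did not touch the couplings on the plate.
- **Forces:** the highest reading I saw was about 16 N, at the end of the push onto the fence.

No check failed or disagreed beyond the corner scatter.

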